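Roll the feed bottle up into the bottle warmer

ROBOT

A 7-joint arm with a two-finger parallel gripper is mounted at the origin on a cart in front of the work surface, level with it; the furniture and walls round the work are solid. World frame = base frame: x ahead of the robot, y to its left, z up, the work surface at z = 0. Lengths are in m, angles in degrees, forces in N, time in s.
With the tool pointing down it reaches from about 0.4 to 0.75 m from the base axis. Payload 19.5 kg.
Tool frame: the origin (TCP) lies on the mounting face of the last link; the fingertips stand 173 mm ahead of it and the grasp point (between the pads) lies 155 mm ahead of it; z points along the fingers, y is the line along which they close (so a half turn about z gives the same grasp; the last joint's range is limited). The gripper opens to 85 mm and grips with 20 to 120 N. Pads are 22 mm wide; open, the fingers measure 114 mm over their backs; the gripper's body (76 mm by 85 mm) begins 54 mm behind the grasp point. The pads swing forward as they close: fully open they stand 13 mm farther back than shut.
Start: joints at [-76.53, 40.479, -1.581, 85.061, 1.261, 54.483, -4.326], TCP at [0.157, 0.553, 0.405] pointing down, gripper open.
Joint ranges: [-155.06, 155.06], [-18.47, 123.98], [-90, 86.84], [0, 140.48], [-83.41, 263.41], [0, 116], [-161.91, 161.91]. Speed limits (degrees/s): [108.29, 108.29, 147.25, 147.25, 172.46, 172.46, 172.46].

INTERFACE

Orientations are given as a 3x3 rotation matrix whose columns are the frame's x, y, z axes.
In Python, from cell import arm gives the robot as it stands. The module is installed in compiled form; this text tells all that it offers.
- The arm moves only by the tool send_rows, never from a script. Its arguments are lists of equal length, an entry for each row: "offset": the shift along the tool's x, y, z in mm, a list of three; "twist": the turn, a rotation vector about the tool's x, y, z in rad, a list of three. A call has 1 to 5 rows; each row shifts and turns the commanded pose from where the row before left it, along the tool's axes as they then stand; what a row does not reach is not made up. A row lasts 1/8 s, in which the tool goes at most 62.5 mm and 10.7 degrees, less where a joint would pass 70% of its speed; a pose out of reach is approached as far as the arm can. A call is refused whole if a number of a shift passes 62.5 or a number of a turn 0.188, either way. A call with a gripper value outside its range is refused whole. "claw" is the opening, from -1 (shut) to 1 (fully open), set as the call begins (left out, the last holds). The fingers move at their own pace and stop on an object; the grip force is fixed at half the most. Time passes only in rows, so rows that do not move let the fingers close. It gives the time, the measured TCP pose, the force, the opening and the grip force at its end, in the units of the state.
- arm.observe(): the state, without advancing time (a new reading comes with each control period).
- arm.grab_frame(name): name is "scene" or "top" or "wrist"; returns the picture (400x640x3 uint8, blue, green, red); there is no depth.
- arm.camera_params(name): a dict with "fov_y" (degrees; the focal length in pixels is half the picture's height over the tangent of half this angle, whatever the lens; pixels are square), "cx", "cy" (the principal point, pixels), "k1" (the pictures are not rectified: a ray, as slopes to the right and down, at radius r is drawn at 1 + k1 r^2 times it, then the intrinsics apply), "origin" and "orientation" of the camera in the world. Camera axes: x right, y down, z forward; pixel columns grow to the right and rows downward; lengths in m; the calibration is good to about 2 mm. A picture is of the moment at which its call begins: read the wrist's pose just before it. camera_params takes no time and is no camera call; for the wrist camera it gives the pose at the moment of the call.
- arm.finish_job(): hands the job in; it is judged then, once.
Trained networks look in the newest picture that a camera, given by its name, has taken for a name from the list of things; names that differ only in an ending like _2 or _b are one class to them, and where a whole thing is asked for, a point or a joint stands for the part that bears it (a point fixed in the world has none). Each returns a list of dicts, best first, with "conf" (0 to 1); they miss things now and then, are a little off and sometimes report something else, mostly with a low value. They report only what shows in the picture. A call takes as long as a camera call.
- arm.spot_in(camera, thing): "pixel" ([row, column] in pixels, amid what is visible of it).
- arm.regions_of(camera, thing): "mask" (400x640 bool, what is visible of it) and "pixel" ([row, column] in pixels, amid what is visible of it).
- arm.place_of(camera, thing): "pixel" ([row, column] in pixels: a listed point, or the origin of a listed thing).
The state is a dict: "time": time; "joints": joint angles; "qvel": joint speeds; "tau": joint torques, N m; "position": TCP position; "eef_rot": TCP orientation; "force": force on the tool from outside, world axes, zero at the start; "moment": the same for the moment, N m; "finger_gap": finger opening in m; "grip_force": force on a finger pad.
Only numpy, scipy, OpenCV 4.12 (cv2) and the standard library are available. Lean on these libraries where they do the work, as an engineer would, in place of code of your own. Each camera call takes 0.05 s, during which the arm holds its last target. There are 200 camera calls.

TASK

The capped feed bottle lies on its side at the foot of the bottle warmer's loading ramp. Without gripping or lifting it, push it slowly up the ramp with the fingers, staying with it so that it neither rolls back nor runs ahead, until it drops into the seat and lies against the stop at the top. Then take the hand away so that the bottle stays there, and leave the cup, the jar and the dropper bottle beside the warmer where they stand.

Things in the scene. Friction and masses are not known exactly. Their poses are not given: they have to be found in the camera images.
- bottle: feed bottle: straight white plastic cylinder with a ribbed grey screw cap of the same width, 56 mm diameter, 96 mm long, 0.14 to 0.28 kg, lying on its side. Origin mid-axis; y runs along the cylinder (x, z turn as it rolls). Smooth, hard (friction about 0.4); runs back down the ramp when let go. It starts resting on the foot bar, axis 39 mm above the table.
- warmer: bottle warmer, fixed: a sheet-metal ramp up to a white housing with the seat. Origin on the table surface under its middle; x level, pointing uphill, y across, z up. It spans x = -135 mm (foot) to 112 mm (back of the stop), 116 mm wide. The ramp rises 9 degrees, from 8 mm above the table at x = -105 mm to 34 mm at its upper edge, x = 58 mm. The bottle's axis starts at x = -88 mm.
- ramp: the ramp's sloping sheet, fixed to the warmer. Origin mid-width on its upper surface under the foot bar; x points up the slope (upper edge at 165 mm), y across, z square to the surface; the axis of a bottle on the ramp is at z = 28 mm. Guide rails along both sides, 104 mm apart, stand 15 mm above the surface.
- foot_bar (a point): middle of the round bar, 8 mm thick, across the foot of the ramp, against which the bottle rests at the start; the bar's top is 16 mm above the table.
- seat (a point): middle of the bottle's axis when it is home in the seat against the stop: x = 71.5 mm, y = 0 in the warmer's frame, 59 mm above the table. The seat is level, 31 mm above the table, 3 mm lower than the ramp's upper edge; this step keeps the bottle from rolling back. The bottle has 1 to 2 mm of play there.
- stop_top (a point): middle of the top edge of the upright stop's face (x = 100 mm in the warmer's frame), 75 mm above the table.
- cup: small cup of yellow mash, 42 mm wide, 38 mm high, standing on the table about 120 mm beyond the foot of the ramp (bystander). Origin at the centre of its underside.
- jar: small open glass jar, 62 mm wide, 60 mm high, standing on the table behind the stop (bystander). Origin at the centre of its underside.
- dropper_bottle: brown dropper bottle with a black bulb, 33 mm wide, 102 mm high, standing on the table behind the stop (bystander). Origin at the centre of its underside.

How it is judged (in metres and radians):
On the way:
1. the bottle is pushed half way up the ramp (x of bottle in the frame of ramp between 0.08 and 0.15 m), for 0.1 s.
At the end, for the whole second after the job is handed in: The bottle lies still in the seat: its axis within 4 mm of the home position along the warmer and 7 mm sideways, lying on the seat (axis under 61.5 mm above the table) and parallel to the stop within 0.1 rad (x of bottle in the frame of warmer between 0.0675 and 0.0755 m and y of bottle in the frame of warmer between -0.007 and 0.007 m and z of bottle in the frame of warmer below 0.0615 m and angle between the y axis of bottle and the y axis of warmer, either way round below 0.1 rad and linear speed of bottle below 0.02 m/s); the robot touches nothing.
It fails at once if the bottle is lifted more than 10 mm off the ramp (z of bottle in the frame of ramp above 0.038 m).
It fails at once if the bottle runs faster than 0.35 m/s (linear speed of bottle above 0.35 m/s).
It fails at once if the bottle is left to itself on the slope (it gets 110 mm away from the fingers) (x of bottle in the frame of ramp between 0.05 and 0.155 m and distance between the grasp point and bottle above 0.11 m).
It fails at once if the cup, the jar or the dropper bottle is moved more than 30 mm (distance of any of cup, jar, dropper_bottle from where it was at the start of the episode above 0.03 m).
It also fails if it takes over 51 s, if anything falls off the work surface, if the arm or the gripper's body presses on something with over 40 N, if the wrist force passes 120 N, or if a joint passes its speed limit or range.

## Working session

There is one attempt and no reset: what is moved stays moved. The work goes in short steps, Python scripts to look and compute and a tool call to move; the robot and the scene stay as the last step left them, time stands still between calls to the robot, and variables do not carry over. Pictures are saved under pics/ and viewed, at most 10 in all, crops included, and the job is handed in when it is done.

Besides the shell and the picture viewer there is one more tool, called after "Call:" as name(argument=value, ...) on one line, values as JSON. send_rows: Moves the arm, as the interface text tells. Its arguments: {"type":"object","properties":{"offset":{"type":"array"},"twist":{"type":"array"},"claw":{"type":"number"}},"required":["offset","twist"]}

```bash
mkdir -p pics; cat > h.py <<'E'
import numpy as np, cv2
from cell import arm
def KP(name):
    p=arm.camera_params(name); f=200/np.tan(np.radians(p['fov_y'])/2)
    return p,f
def ray(name,px):
    p,f=KP(name); r,c=px
    d=np.array([(c-p['cx'])/f,(r-p['cy'])/f]); u=d.copy()
    for _ in range(30): u=d/(1+p['k1']*(u@u))
    R=np.array(p['orientation']); v=R@np.array([u[0],u[1],1]); return np.array(p['origin']),v
def onz(name,px,z):
    o,v=ray(name,px); return o+v*(z-o[2])/v[2]
def proj(name,P):
    p,f=KP(name); q=np.array(p['orientation']).T@(np.array(P)-p['origin']); u=q[:2]/q[2]; u=u*(1+p['k1']*(u@u))
    return np.array([u[1]*f+p['cy'],u[0]*f+p['cx']])
E
python3 - <<'E'
from h import *
np.set_printoptions(precision=4,suppress=True)
s=arm.observe(); print(s['time'],s['position'],s['eef_rot'],s['force'],s['finger_gap'])
Z=dict(bottle=.039,warmer=0,seat=.059,stop_top=.075,foot_bar=.012,cup=0,jar=0,dropper_bottle=0,ramp=.0068)
ims=[]
for c in ['top','scene']:
    im=arm.grab_frame(c); ims.append(im); print(c,arm.camera_params(c)['origin'])
    for t,z in Z.items():
        for d in arm.place_of(c,t)[:2]: print(c,t,d['conf'],d['pixel'],onz(c,d['pixel'],z))
    cv2.imwrite(f'pics/{c}0.png',im)
print(arm.observe()['time'])
E
```

```text
0.0 [0.1571 0.553  0.4043] [[-0.9619  0.2732 -0.0003]
 [ 0.2732  0.9619 -0.001 ]
 [-0.     -0.0011 -1.    ]] [-0.8666  0.2828 -0.4516] 0.08534411192764492
top [0.4225 0.1854 0.9337]
top bottle 0.8 [182.7, 387.2] [0.5292 0.0545 0.039 ]
top bottle 0.44 [182.0, 391.0] [0.5306 0.0459 0.039 ]
top warmer 0.92 [195.6, 346.5] [0.5049 0.1454 0.    ]
top seat 0.57 [201.3, 319.4] [0.4881 0.208  0.059 ]
top seat 0.28 [196.5, 346.9] [0.4977 0.1471 0.059 ]
top stop_top 0.91 [204.2, 297.2] [0.4814 0.2559 0.075 ]
top foot_bar 0.79 [182.4, 390.3] [0.533  0.0433 0.012 ]
top cup 0.59 [167.6, 444.5] [ 0.5673 -0.0871  0.    ]
top cup 0.48 [202.8, 317.2] [0.489  0.2148 0.    ]
top jar 0.57 [234.7, 279.4] [0.4153 0.3048 0.    ]
top dropper_bottle 0.54 [194.9, 274.0] [0.5095 0.3169 0.    ]
top dropper_bottle 0.4 [181.5, 390.2] [0.5366 0.0417 0.    ]
top ramp 0.91 [183.5, 389.3] [0.5311 0.0449 0.0068]
scene [ 0.4599 -0.4394  0.8787]
scene bottle 0.86 [245.9, 323.8] [0.5274 0.0687 0.039 ]
scene bottle 0.67 [173.0, 275.8] [0.4288 0.2794 0.039 ]
scene warmer 0.76 [221.8, 309.9] [0.5036 0.1593 0.    ]
scene seat 0.58 [188.5, 298.9] [0.4814 0.2126 0.059 ]
scene stop_top 0.82 [174.2, 296.0] [0.4764 0.2422 0.075 ]
scene foot_bar 0.59 [263.6, 327.0] [0.5328 0.0402 0.012 ]
scene cup 0.71 [322.1, 351.1] [ 0.5708 -0.0901  0.    ]
scene cup 0.35 [262.3, 326.0] [ 0.5319  0.0502 -0.    ]
scene jar 0.74 [174.2, 278.2] [0.4333 0.3085 0.    ]
scene dropper_bottle 0.57 [170.5, 308.0] [0.5088 0.3164 0.    ]
scene ramp 0.81 [262.2, 325.8] [0.5309 0.0467 0.0068]
scene ramp 0.29 [220.0, 309.2] [0.5019 0.1598 0.0068]
1.0
```

View pics/top0.png

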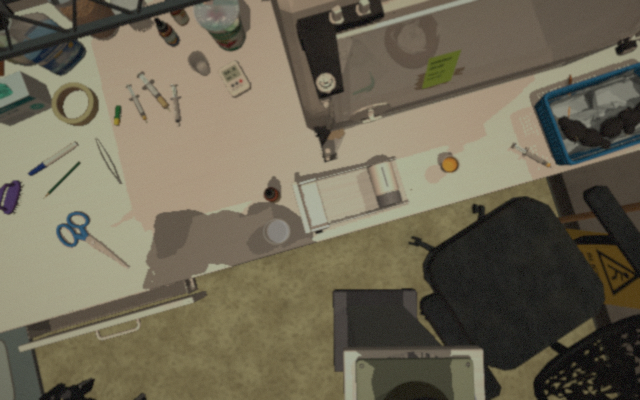

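View pics/scene0.png

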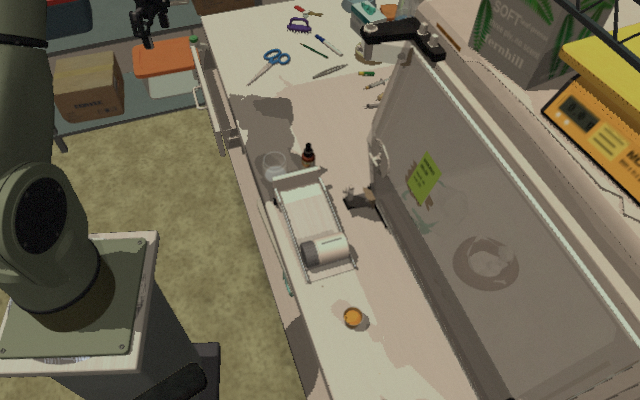

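The top view shows the bottle near (183,387) at the ramp's foot and the stop near (204,300). The cup is at (164,448), and the jar and dropper stand behind the stop. The scene view agrees. Next I'll fit the warmer pose to all of these points.

```bash
cat >> h.py <<'E'
def plan(target, yaw):
    """tool-down target TCP with tool x at world yaw(deg): offset in current tool axes & twist"""
    from scipy.spatial.transform import Rotation as Ro
    s=arm.observe(); R=np.array(s['eef_rot']); a=np.radians(yaw)
    T=np.array([[np.cos(a),np.sin(a),0],[np.sin(a),-np.cos(a),0],[0,0,-1]])
    return R.T@(np.array(target)-s['position'])*1000, Ro.from_matrix(R.T@T).as_rotvec()
E
python3 - <<'E'
from h import *
from scipy.optimize import least_squares
np.set_printoptions(precision=4,suppress=True)
obs=[('top',(-.088,0,.039),(182.7,387.2)),('top',(0,0,0),(195.6,346.5)),('top',(.0715,0,.059),(201.3,319.4)),('top',(.1,0,.075),(204.2,297.2)),('top',(-.105,0,.008),(183.5,389.3)),
('scene',(-.088,0,.039),(245.9,323.8)),('scene',(0,0,0),(221.8,309.9)),('scene',(.0715,0,.059),(188.5,298.9)),('scene',(.1,0,.075),(174.2,296)),('scene',(-.105,0,.008),(262.2,325.8))]
def W(p,q):
    c,s=np.cos(p[2]),np.sin(p[2]); return np.array([p[0]+c*q[0]-s*q[1],p[1]+s*q[0]+c*q[1],q[2]])
f=lambda p:np.concatenate([proj(c,W(p,q))-o for c,q,o in obs])
r=least_squares(f,[.5,.15,1.82],loss='soft_l1'); p=r.x
print(p,np.degrees(p[2])); print(f(p).reshape(-1,2))
for n,x in [('axis',-.088),('behind',-.160),('contact',-.127),('end',.0325)]: print(n,W(p,(x,0,0)))
b=W(p,(-.160,0,0)); print(plan([b[0],b[1],.32],np.degrees(p[2])))
E
```

```text
[0.5042 0.1465 1.8335] 105.05288497806401
[[ 1.0014 -3.0764]
 [ 0.3167 -0.4642]
 [ 1.1659 -3.3793]
 [ 1.3503  5.941 ]
 [-0.2258  0.0084]
 [ 2.8805  0.1219]
 [ 4.5877  0.6158]
 [-1.0701  1.7772]
 [-0.3006  0.7802]
 [ 0.3748  0.3305]]
axis [0.527  0.0615 0.    ]
behind [ 0.5457 -0.008   0.    ]
contact [0.5372 0.0238 0.    ]
end [0.4957 0.1779 0.    ]
(array([-527.1784, -433.5571,   84.6794]), array([-0.0001,  0.    ,  1.0312]))
```

Call:
send_rows(offset=[[0,0,0],[0,0,0],[0,0,0],[0,0,0],[0,0,0]], twist=[[0,0,0.18],[0,0,0.18],[0,0,0.18],[0,0,0.18],[0,0,0.18]], claw=0.2)

```text
time: 1.62
position: [0.1571, 0.5531, 0.4047]
eef_rot: [[-0.378, 0.926, -0.0], [0.926, 0.378, 0.0], [0.0, -0.0, -1.0]]
force: [-0.8, 0.2, -0.3]
finger_gap: 0.0512
grip_force: 0.0
```

Call:
send_rows(offset=[[0,0,0],[-50,15,0],[-50,18,0],[-50,18,0],[-50,18,0]], twist=[[0,0,0.13],[0,0,0],[0,0,0],[0,0,0],[0,0,0]])

```text
time: 2.25
position: [0.2766, 0.3766, 0.4048]
eef_rot: [[-0.261, 0.965, 0.0], [0.965, 0.261, 0.0], [0.0, 0.0, -1.0]]
force: [2.4, 0.4, 0.1]
finger_gap: 0.0513
grip_force: 0.0
```

Call:
send_rows(offset=[[-50,18,0],[-50,18,0],[-50,18,0],[-50,18,0],[-50,18,0]], twist=[[0,0,0],[0,0,0],[0,0,0],[0,0,0],[0,0,0]])

```text
time: 2.88
position: [0.4289, 0.1587, 0.4049]
eef_rot: [[-0.261, 0.965, 0.0], [0.965, 0.261, 0.0], [0.0, 0.0, -1.0]]
force: [0.6, 0.8, -0.5]
finger_gap: 0.0519
grip_force: 0.0
```

Call:
send_rows(offset=[[-50,18,0],[-50,18,0],[-50,18,0],[-40,15,0],[0,0,0]], twist=[[0,0,0],[0,0,0],[0,0,0],[0,0,0],[0,0,0]])

```text
time: 3.5
position: [0.5451, -0.0079, 0.4044]
eef_rot: [[-0.257, 0.966, 0.0], [0.966, 0.257, -0.001], [-0.001, -0.0, -1.0]]
force: [-0.1, 0.6, -0.5]
finger_gap: 0.0512
grip_force: 0.0
```

```bash
python3 - <<'E'
from h import *
np.set_printoptions(precision=4,suppress=True)
s=arm.observe(); print(s['time'],s['position'])
im=arm.grab_frame('wrist'); cv2.imwrite('pics/w1.png',im); print(arm.camera_params('wrist'))
for t,z in dict(bottle=.039,foot_bar=.012,ramp=.008,stop_top=.075,seat=.059,warmer=0).items():
    for d in arm.place_of('wrist',t)[:2]: print(t,d['conf'],d['pixel'],onz('wrist',d['pixel'],z))
u=np.array([np.cos(1.8335),np.sin(1.8335)])
for d in arm.regions_of('wrist','bottle')[:1]:
    m=d['mask'].astype(np.uint8); print(d['conf'],cv2.minAreaRect(cv2.findNonZero(m)))
E
```

```text
3.5 [ 0.5451 -0.0079  0.4044]
{'fov_y': 59.4532507084037, 'cx': 320.9522326474039, 'cy': 200.40343808919275, 'k1': -0.014800327015814733, 'origin': array([0.5211, 0.0743, 0.3742]), 'orientation': array([[ 0.9659,  0.245 ,  0.0833],
       [ 0.2588, -0.913 , -0.3153],
       [-0.0012,  0.3261, -0.9453]])}
bottle 0.73 [95.2, 323.8] [0.5263 0.0631 0.039 ]
stop_top 0.4 [92.6, 324.1] [0.5252 0.0672 0.075 ]
0.74 ((321.4999694824219, 94.0), (110.99998474121094, 63.99999237060547), -0.0)
```

View pics/w1.png

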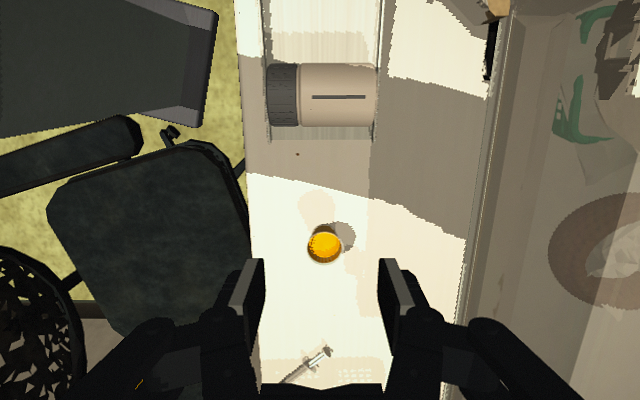

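The wrist view shows the bottle square to the hand at (95,322), capped on the left. The cup at (245,325) is well clear. That puts the axis about 73 mm ahead of the TCP, so I'll descend behind the bottle.

Call:
send_rows(offset=[[0,0,50],[0,0,50],[0,0,50],[0,0,50],[0,0,8]], twist=[[0,0,0],[0,0,0],[0,0,0],[0,0,0],[0,0,0]])

```text
time: 4.53
position: [0.5436, -0.005, 0.1947]
eef_rot: [[-0.261, 0.965, -0.004], [0.965, 0.261, -0.0], [0.001, -0.004, -1.0]]
force: [0.2, 0.3, 1.1]
finger_gap: 0.0511
grip_force: 0.0
```

Call:
send_rows(offset=[[10,0,0],[8,0,0],[4,0,0],[4,0,0],[2,0,0]], twist=[[0,0,0],[0,0,0],[0,0,0],[0,0,0],[0,0,0]])

```text
time: 5.15
position: [0.5369, 0.022, 0.197]
eef_rot: [[-0.261, 0.965, 0.0], [0.965, 0.261, -0.0], [-0.0, 0.0, -1.0]]
force: [-0.7, 0.2, 0.2]
finger_gap: 0.0517
grip_force: 0.0
```

```bash
python3 - <<'E'
from h import *
np.set_printoptions(precision=4,suppress=True)
s=arm.observe(); print(s['time'],s['position'],s['force'])
im=arm.grab_frame('wrist'); a=cv2.resize(arm.grab_frame('scene')[130:350,210:430],(400,400))
cv2.imwrite('pics/w2.png',np.hstack([cv2.resize(im,(400,250)),a[:250]]) if 0 else cv2.resize(np.hstack([im,a]),(800,308)))
for c in ['wrist','scene']:
    for d in arm.place_of(c,'bottle')[:2]: print(c,d['conf'],d['pixel'],onz(c,d['pixel'],.039))
E
```

```text
5.15 [0.5369 0.022  0.197 ] [-0.7014  0.2148  0.1765]
wrist 0.66 [201.7, 323.3] [0.5259 0.0594 0.039 ]
scene 0.68 [248.0, 323.3] [0.5259 0.0635 0.039 ]
```

View pics/w2.png

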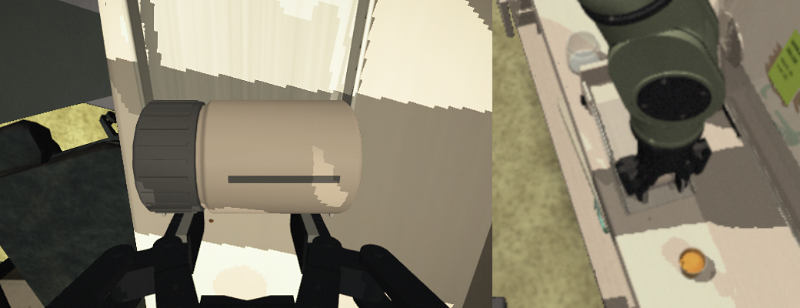

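Fingers are just behind the bottle, straddling its middle, so I'll push up slowly, rising with the 9° slope.

Call:
send_rows(offset=[[3,0,-0.5],[4,0,-0.6],[5,0,-0.8],[5,0,-0.8],[5,0,-0.8]], twist=[[0,0,0],[0,0,0],[0,0,0],[0,0,0],[0,0,0]])

```text
time: 5.98
position: [0.5311, 0.0434, 0.2003]
eef_rot: [[-0.261, 0.965, 0.0], [0.965, 0.261, -0.0], [-0.0, 0.0, -1.0]]
force: [0.0, -0.6, 0.7]
finger_gap: 0.0516
grip_force: 0.5
```

Call:
send_rows(offset=[[5,0,-0.8],[5,0,-0.8],[5,0,-0.8],[5,0,-0.8],[5,0,-0.8]], twist=[[0,0,0],[0,0,0],[0,0,0],[0,0,0],[0,0,0]])

```text
time: 6.6
position: [0.5245, 0.0675, 0.2042]
eef_rot: [[-0.261, 0.965, -0.0], [0.965, 0.261, -0.0], [-0.0, -0.0, -1.0]]
force: [-0.2, -0.6, 0.2]
finger_gap: 0.0513
grip_force: 0.5
```

```bash
python3 - <<'E'
from h import *
np.set_printoptions(precision=4,suppress=True)
s=arm.observe(); print(s['time'],s['position'],s['force'])
im=arm.grab_frame('wrist'); cv2.imwrite('pics/w3.png',im)
for d in arm.regions_of('wrist','bottle')[:1]: print(d['conf'],d['pixel'],cv2.minAreaRect(cv2.findNonZero(d['mask'].astype(np.uint8))),onz('wrist',d['pixel'],.06))
E
```

```text
6.6 [0.5245 0.0675 0.2042] [-0.1794 -0.612   0.1811]
0.95 [204.6, 324.9] ((321.00921630859375, 204.28768920898438), (300.11395263671875, 149.87417602539062), 0.3080388307571411) [0.5129 0.1092 0.06  ]
```

View pics/w3.png

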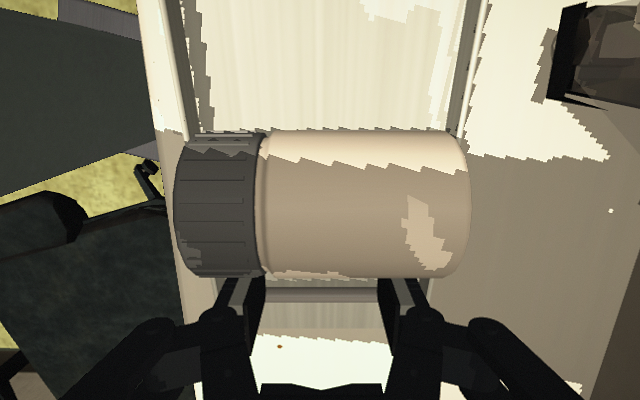

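The bottle is square and moving with the fingers, both tips at its rear edge (row ~278). Carrying on.

Call:
send_rows(offset=[[5,0,-0.8],[5,0,-0.8],[5,0,-0.8],[5,0,-0.8],[5,0,-0.8]], twist=[[0,0,0],[0,0,0],[0,0,0],[0,0,0],[0,0,0]])

```text
time: 7.32
position: [0.518, 0.0917, 0.2083]
eef_rot: [[-0.261, 0.965, -0.0], [0.965, 0.261, -0.0], [-0.0, -0.0, -1.0]]
force: [0.1, -0.7, 0.4]
finger_gap: 0.0516
grip_force: 0.6
```

Call:
send_rows(offset=[[5,0,-0.8],[5,0,-0.8],[5,0,-0.8],[5,0,-0.8],[5,0,-0.8]], twist=[[0,0,0],[0,0,0],[0,0,0],[0,0,0],[0,0,0]])

```text
time: 7.95
position: [0.5115, 0.1157, 0.2123]
eef_rot: [[-0.261, 0.965, -0.0], [0.965, 0.261, -0.0], [-0.0, -0.0, -1.0]]
force: [-0.1, -1.1, 0.6]
finger_gap: 0.051
grip_force: 0.6
```

Call:
send_rows(offset=[[5,0,-0.8],[5,0,-0.8],[5,0,-0.8],[5,0,-0.8],[5,0,-0.8]], twist=[[0,0,0],[0,0,0],[0,0,0],[0,0,0],[0,0,0]])

```text
time: 8.57
position: [0.505, 0.1399, 0.2163]
eef_rot: [[-0.261, 0.965, -0.0], [0.965, 0.261, -0.0], [-0.0, -0.0, -1.0]]
force: [0.1, -1.9, 0.7]
finger_gap: 0.0515
grip_force: 0.6
```

```bash
python3 - <<'E'
from h import *
np.set_printoptions(precision=4,suppress=True)
s=arm.observe(); print(s['time'],s['position'],s['force'])
im=arm.grab_frame('wrist'); cv2.imwrite('pics/w4.png',im)
for d in arm.regions_of('wrist','bottle')[:1]: print(d['conf'],d['pixel'],cv2.minAreaRect(cv2.findNonZero(d['mask'].astype(np.uint8))),onz('wrist',d['pixel'],.07))
for d in arm.place_of('wrist','stop_top')[:1]: print(d['conf'],d['pixel'],onz('wrist',d['pixel'],.075))
E
```

```text
8.575 [0.505  0.1399 0.2163] [ 0.1374 -1.8736  0.7096]
0.95 [202.9, 325.4] ((322.0, 204.0), (148.0, 298.0), 90.0) [0.4935 0.1816 0.07  ]
0.67 [379.1, 321.0] [0.5116 0.1088 0.075 ]
```

View pics/w4.png

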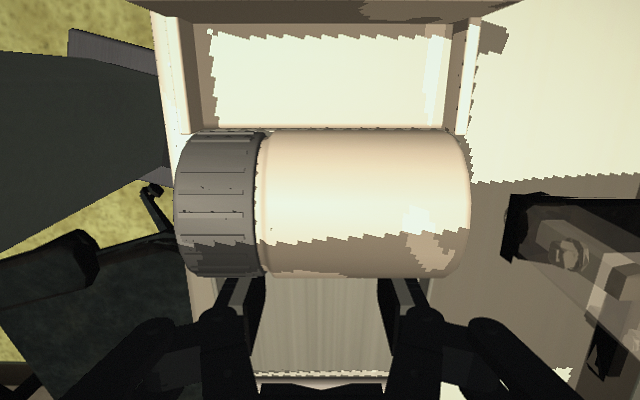

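The bottle is still square, nearing the upper edge, with the seat and stop ahead at the top (row ~15). Going slower now.

Call:
send_rows(offset=[[4,0,-0.6],[3,0,-0.5],[3,0,-0.5],[3,0,-0.5],[2,0,-0.3]], twist=[[0,0,0],[0,0,0],[0,0,0],[0,0,0],[0,0,0]])

```text
time: 9.35
position: [0.5011, 0.1542, 0.2186]
eef_rot: [[-0.261, 0.965, -0.0], [0.965, 0.261, -0.0], [-0.0, -0.0, -1.0]]
force: [0.3, -1.1, 1.1]
finger_gap: 0.0512
grip_force: 0.5
```

Call:
send_rows(offset=[[2,0,0],[2,0,0],[2,0,0],[2,0,0],[1,0,0]], twist=[[0,0,0],[0,0,0],[0,0,0],[0,0,0],[0,0,0]])

```text
time: 9.98
position: [0.4988, 0.1629, 0.2186]
eef_rot: [[-0.261, 0.965, -0.0], [0.965, 0.261, 0.0], [0.0, -0.0, -1.0]]
force: [-0.1, -0.4, -0.6]
finger_gap: 0.0513
grip_force: 0.1
```

```bash
python3 - <<'E'
from h import *
np.set_printoptions(precision=4,suppress=True)
s=arm.observe(); print(s['time'],s['position'],s['force'])
im=arm.grab_frame('wrist'); cv2.imwrite('pics/w5.png',im)
for d in arm.regions_of('wrist','bottle')[:1]: print(d['conf'],d['pixel'],cv2.minAreaRect(cv2.findNonZero(d['mask'].astype(np.uint8))),onz('wrist',d['pixel'],.07))
E
```

```text
9.975 [0.4988 0.1629 0.2186] [-0.1073 -0.4041 -0.5809]
0.88 [204.9, 323.5] ((321.99993896484375, 205.49996948242188), (301.99993896484375, 148.99996948242188), -0.0) [0.4872 0.2025 0.07  ]
```

View pics/w5.png

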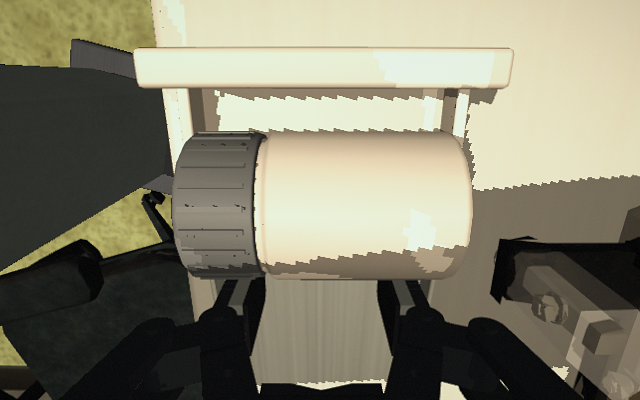

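The bottle stands at the brink, with a gap left to the stop (rows 88–130). I'll nudge on gently.

Call:
send_rows(offset=[[1,0,0],[1,0,0],[1,0,0],[1,0,0],[1,0,0]], twist=[[0,0,0],[0,0,0],[0,0,0],[0,0,0],[0,0,0]])

```text
time: 10.7
position: [0.4975, 0.1676, 0.2186]
eef_rot: [[-0.261, 0.965, 0.0], [0.965, 0.261, -0.0], [-0.0, -0.0, -1.0]]
force: [-0.3, -0.1, -0.4]
finger_gap: 0.0511
grip_force: 0.0
```

Call:
send_rows(offset=[[1.5,0,0],[1.5,0,0],[1.5,0,0],[1,0,0],[0,0,0]], twist=[[0,0,0],[0,0,0],[0,0,0],[0,0,0],[0,0,0]])

```text
time: 11.32
position: [0.4961, 0.1729, 0.2186]
eef_rot: [[-0.261, 0.965, 0.0], [0.965, 0.261, -0.0], [-0.0, 0.0, -1.0]]
force: [-0.7, 0.2, 1.1]
finger_gap: 0.0514
grip_force: 0.0
```

```bash
python3 - <<'E'
from h import *
np.set_printoptions(precision=4,suppress=True)
s=arm.observe(); print(s['time'],s['position'],s['force'])
im=arm.grab_frame('wrist'); cv2.imwrite('pics/w6.png',im)
for d in arm.regions_of('wrist','bottle')[:1]: print(d['conf'],d['pixel'],cv2.minAreaRect(cv2.findNonZero(d['mask'].astype(np.uint8))),onz('wrist',d['pixel'],.07))
E
```

```text
11.325 [0.4961 0.1729 0.2186] [-0.707   0.1758  1.1229]
0.82 [191.6, 323.7] ((320.99993896484375, 192.49998474121094), (297.99993896484375, 142.99996948242188), -0.0) [0.4833 0.2173 0.07  ]
```

View pics/w6.png

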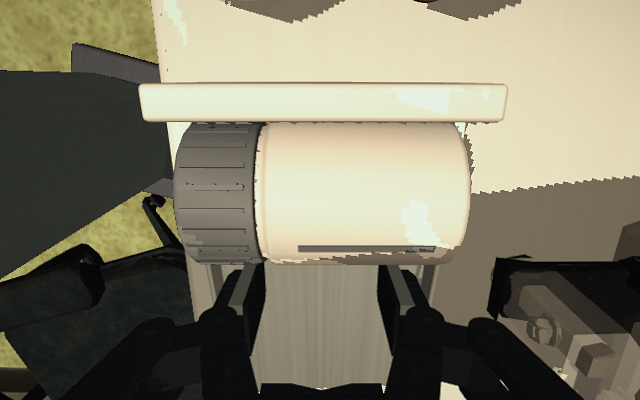

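The bottle has dropped in: it lies against the stop (row ~122), parallel and centred (322 against 323), and its rear edge is clear of the fingers. Backing off, then up.

Call:
send_rows(offset=[[-5,0,0],[-10,0,0],[-15,0,0],[-15,0,-5],[0,0,-20]], twist=[[0,0,0],[0,0,0],[0,0,0],[0,0,0],[0,0,0]])

```text
time: 12.05
position: [0.5082, 0.1272, 0.2436]
eef_rot: [[-0.259, 0.966, -0.001], [0.966, 0.259, -0.001], [-0.001, -0.001, -1.0]]
force: [0.1, 0.1, 0.0]
finger_gap: 0.0513
grip_force: 0.0
```

Call:
send_rows(offset=[[0,0,-30],[0,0,-40],[0,0,-40],[0,0,-20],[0,0,0]], twist=[[0,0,0],[0,0,0],[0,0,0],[0,0,0],[0,0,0]])

```text
time: 12.68
position: [0.508, 0.1286, 0.375]
eef_rot: [[-0.26, 0.966, 0.002], [0.966, 0.26, 0.0], [-0.0, 0.002, -1.0]]
force: [-0.3, -0.5, -1.5]
finger_gap: 0.0512
grip_force: 0.0
```

```bash
python3 - <<'E'
from h import *
np.set_printoptions(precision=4,suppress=True)
im=arm.grab_frame('wrist'); cv2.imwrite('pics/w7.png',im)
for d in arm.regions_of('wrist','bottle')[:1]: print(d['conf'],d['pixel'],onz('wrist',d['pixel'],.07))
print(proj('wrist',[.5042-.2597*.0715,.1465+.9657*.0715,.059]))
E
```

```text
0.84 [71.3, 323.4] [0.4842 0.2154 0.07  ]
[ 71.9005 325.1345]
```

View pics/w7.png

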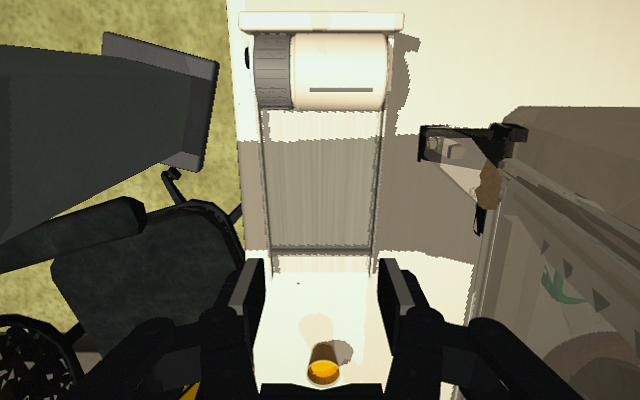

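The bottle lies in the seat against the stop, at (71,323) where (72,325) was predicted. The hand is clear and the cup is still standing in place, so I'm handing in.

```bash
python3 -c "
from cell import arm
print(arm.finish_job())"
```

```text
the job is handed in; nothing more can be done
None
```

The bottle was pushed up the ramp and lies in the seat against the stop; the hand is clear, the cup, jar and dropper bottle were not touched, and the job is handed in (no verdict was returned).

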